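# Fit the filter cassette in the caddy and shut the lid

### The job

Take the grey filter cassette out of the wooden peg tray, slide it fully home into the leaning slot inside the open caddy, and then close the domed lid over it. Leave the board, jar, scoop, mug and bowl where they are.

Things in the scene. Friction and masses are not known exactly. Their poses are not given: they have to be found in the camera images.
- cassette_mid (a point): Centre of the filter cassette: rigid flat grey slab with a dark ribbed window in both faces, 9 mm thick (x), 80 wide (y), 125 long (z, up), 90 g, same both ways round. It stands on a short edge in either place of the tray, x along the tray's x, lower end 15 mm above the shelf, leaning up to 3 degrees. The plain top 40 mm is for gripping.
- tray: Fixed light-wood peg tray, 190 mm (x) by 150 mm (y), 15 mm thick; origin under its centre, z up. Two places at x = -50 and +50 mm, each four upright 10 mm pegs that rise 40 mm above the board, at y = -27 and +27 mm, leaving an 11 mm gap between the two pegs of a pair. One place holds the cassette, the other the wooden board.
- board: Loose dark-wood board standing in the other place of the tray, lower and wider than the cassette: 9 mm thick (x), 135 mm wide (y), 92 mm high; origin at the centre of its lower edge. Leave alone.
- caddy: Fixed open-topped grey plastic caddy, 200 mm (x) by 190 mm (y), walls 112 mm high and 4 mm thick, with a round press button on its front that is not needed (it does not move). Origin under its centre, z up; the slot throat is 5 mm in front of the centre. Its front (-x) faces roughly to the robot, and the lid is hinged on its far (+x) rim.
- slot: The slot in the slanting grey bulkhead inside the caddy, 11 mm (x) by 84 mm (y), 80 mm deep. Origin: centre of its throat, 118 mm up. z points out of it, leaning 0.5 rad (29 degrees) from vertical to the caddy's front; x to the rear and up. Flared lips stand to z = +9 mm, mouth there 20 by 93 mm. Cassette fully home on the flat stop: centre at z = -17.5 mm, top end sticks out to z = +45 mm.
- lid (a joint): Angle of the domed lid: 0 shut, grows as it opens, to 1.6; starts at 1.28 to 1.45, standing up behind the slot. A stiff hinge (0.3 N m of friction) keeps it where it is left; it neither latches nor falls shut. Shut, it reaches 200 mm from the hinge to the front and rises 71 mm above the rim.
- lid_hinge (a point): Middle of the lid's hinge line, which runs along the caddy's y, at the caddy's far rim: 100 mm behind the caddy's centre and 112 mm up. Axes as the caddy's.
- lid_tab (a point): Point on the outer (upper when shut) face of the thumb tab on the lid's free edge, 216 mm from the hinge line. The tab is 60 mm wide, 4 mm thick and sticks out 26 mm from the foot of the lid's 30 mm high front face; this point is 16 mm out. Axes turn with the lid: -x from hinge to tab, z out of the outer face. Pushing against z closes the lid.
- jar: Loose glass jar with steel twist cap, 68 mm across, 120 mm high; origin under its centre. Leave alone.
- scoop: Loose aluminium scoop lying on the shelf: open trough 80 by 54 by 36 mm towards its +x, 16 mm thick handle 95 mm long towards its -x; origin on the shelf where they meet. Leave alone.
- mug: Loose white mug, 80 mm across, 92 mm high, origin under its centre. Leave alone.
- bowl: Loose white bowl, 130 mm across, 50 mm high, origin under its centre. Leave alone.
- cassette: The same cassette; origin at the centre of its lower end, axes as at its centre.
Not all that is in view belongs to the job. What is shaped like the cassette but yellow is not meant.

How it is judged (in metres and radians):
On the way, in this order (a step that is already met when the one before it is completed fails the run):
1. the cassette is lifted clear of the tray's pegs (height (world z) of cassette_mid above 0.13 m), for 0.1 s.
2. the cassette is fully home in the slot while the lid still stands open (z of cassette_mid in the frame of slot between -0.0225 and -0.0135 m and x of cassette_mid in the frame of slot between -0.003 and 0.003 m and y of cassette_mid in the frame of slot between -0.006 and 0.006 m and angle between the z axis of cassette_mid and the z axis of slot, either way round below 0.08 rad and value of joint lid above 0.7 rad), for 0.2 s.
At the end, for the whole second after the job is handed in: The cassette is at rest fully home in the slot (centre within 4 mm of its home depth, 3 mm across and 6 mm along the slot, axis within 0.08 rad) and the lid is shut (within 0.06 rad) (z of cassette_mid in the frame of slot between -0.0225 and -0.0135 m and x of cassette_mid in the frame of slot between -0.003 and 0.003 m and y of cassette_mid in the frame of slot between -0.006 and 0.006 m and angle between the z axis of cassette_mid and the z axis of slot, either way round below 0.08 rad and value of joint lid below 0.06 rad and linear speed of cassette below 0.02 m/s); the robot touches nothing.
It fails at once if one of the other loose things (board, jar, scoop, mug, bowl) is moved more than 40 mm (distance of any of board, jar, scoop, mug, bowl from where it was at the start of the episode above 0.04 m).
It also fails if it takes over 66 s, if anything falls off the work surface, if the arm or the gripper's body presses on something with over 40 N, if the wrist force passes 120 N, or if a joint passes its speed limit or range.

### The arm

A 6-joint arm with a two-finger parallel gripper is mounted at the origin on the work surface. World frame = base frame: x ahead of the robot, y to its left, z up, the work surface at z = 0. Lengths are in mm, angles in rad, forces in N, time in s.
With the tool pointing down it reaches from about 350 to 775 mm from the base axis. Payload 7.3 kg.
Tool frame: the origin (TCP) lies midway between the tips of the shut fingers; the grasp point (between the pads) lies 19 mm behind it; z points along the fingers, y is the line along which they close (so a half turn about z gives the same grasp; the last joint's range is limited). The gripper opens to 92 mm and grips with 3 to 60 N. Pads are 19 mm wide; open, the fingers measure 130 mm over their backs; the gripper's body (75 mm by 190 mm) begins 47 mm behind the grasp point.
Start: joints at [1.042, 0.342, 1.524, -0, 1.275, -0.146], TCP at [196.085, 487.027, 226.741] pointing down, gripper open.
Joint ranges: [-2.53, 2.53], [-0.77, 2.02], [0.04, 2.7], [-1, 4.14], [0.28, 2.66], [-3.11, 3.11]. Speed limits (rad/s): [2.57, 2.57, 3.14, 3.14, 3.14, 3.14].

### API

Orientations are given as [roll, pitch, yaw] about the fixed x, y, z axes, in that order (R = Rz(yaw) Ry(pitch) Rx(roll)).
In Python, from plant import readout, vision, order, models gives the robot as it stands. The module is installed in compiled form; this text tells all that it offers.
- The arm moves only by the tool step_arm, never from a script. Its argument "series" is text: rows parted by semicolons, each of 7 numbers parted by spaces: the gripper's target within -1 to 1 (shut at 1, half-way at 0, fully open at -1), then the shift along the tool's x, y, z each as a share of 80 mm, from -1 to 1, then the turn, a rotation vector about the tool's x, y, z each as a share of 2 pi rad, from -1 to 1. In form: jaw x y z ax ay az; .... A call has 1 to 20 rows; each row is the pose to reach, as a shift and turn from the pose commanded when the call began, along the tool's axes at that moment, turning the shorter way round; what a row does not reach only later rows make up. A row lasts 1/10 s, in which the tool goes at most 50 mm and 8.59 degrees, less where a joint would pass 70% of its speed; a pose out of reach is approached as far as the arm can. A call with a number of a shift or a turn outside -1 to 1 is refused whole. A call with a gripper value outside its range is refused whole. The fingers move at their own pace and stop on an object; the grip force is fixed at half the most. Time passes only in rows, so rows that repeat a pose let the fingers close. It gives the time, the measured TCP pose, the force, the opening and the grip force at its end, in the units of the state.
- readout.get_obs(): the state, without advancing time (a new reading comes with each control period).
- vision.capture(name): name is "scene" or "top" or "wrist"; returns a dict with "frame" (420x560x3 uint8, red, green, blue), "depth" (420x560 float32, mm along the optical axis (not along the pixel's ray), 0 where there is no reading), "fovy" (degrees; the focal length in pixels is half the picture's height over the tangent of half this angle, whatever the lens; pixels are square), "cx", "cy" (the principal point, pixels), "rvec" (rotation vector, rad) and "tvec" (3), from world to camera coordinates, as OpenCV has them; the wrist camera has in their place "mount" (4x4, takes a point from camera to tool coordinates, whose origin is the TCP and whose axes are the flange's). Camera axes: x right, y down, z forward; pixel columns grow to the right and rows downward; lengths in mm; the calibration is good to about 2 mm. A picture is of the moment at which its call begins: read the wrist's pose just before it.
- order.close_job(): hands the job in; it is judged then, once.
Trained networks look in a picture, given as the dict that the camera call returned (one of the last four; its "shot" number tells which), for a name from the list of things; names that differ only in an ending like _2 or _b are one class to them, and where a whole thing is asked for, a point or a joint stands for the part that bears it (a point fixed in the world has none). Each returns a list of dicts, best first, with "p" (0 to 1); they miss things now and then, are a little off and sometimes report something else, mostly with a low value. They report only what shows in the picture. A call takes as long as a camera call. They do not tell look-alikes from the thing itself.
- models.look_for(picture, thing): "position" ([column, row] in pixels, amid what is visible of it).
- models.pinpoint(picture, thing): "position" ([column, row] in pixels: a listed point, or the origin of a listed thing).
The state is a dict: "time": time; "joint_positions": joint angles; "dq": joint speeds; "tau": joint torques, N m; "tool_pos": TCP position; "tcp_rot": TCP orientation; "contact_force": force on the tool from outside, world axes, zero at the start; "moment": the same for the moment, N m; "grip_width": finger opening in mm; "finger_force": force on a finger pad.
Only numpy, scipy, OpenCV 4.12 (cv2) and the standard library are available. Lean on these libraries where they do the work, as an engineer would, in place of code of your own. Each camera call takes 0.05 s, during which the arm holds its last target. There are 200 camera calls.

## Working session

There is one attempt and no reset: what is moved stays moved. The work goes in short steps, Python scripts to look and compute and a tool call to move; the robot and the scene stay as the last step left them, time stands still between calls to the robot, and variables do not carry over. Pictures are saved under pics/ and viewed, at most 10 in all, crops included, and the job is handed in when it is done.

Besides the shell and the picture viewer there is one more tool, called after "Emit:" as name(argument=value, ...) on one line, values as JSON. step_arm: Moves the arm, as the interface text tells. Shift numbers are shares of 80 mm and turn numbers shares of 2 pi rad, none past 1 either way. Its arguments: {"type":"object","properties":{"series":{"type":"string"}},"required":["series"]}

```bash
mkdir -p pics; cat > h.py <<'E'
import numpy as np, cv2
from scipy.spatial.transform import Rotation as R
from plant import readout, vision, order, models
def cam(name):
    o=readout.get_obs(); c=vision.capture(name)
    f=210/np.tan(np.radians(c["fovy"])/2); c["f"]=f
    if "mount" in c:
        T=np.eye(4);T[:3,:3]=R.from_euler('xyz',o["tcp_rot"]).as_matrix();T[:3,3]=o["tool_pos"]
        c["M"]=T@np.array(c["mount"])
    else:
        T=np.eye(4);T[:3,:3]=cv2.Rodrigues(np.array(c["rvec"],float))[0];T[:3,3]=np.ravel(c["tvec"])
        c["M"]=np.linalg.inv(T)
    return c
def ray(c,p):
    d=np.array([(p[0]-c["cx"])/c["f"],(p[1]-c["cy"])/c["f"],1.])
    return c["M"][:3,3],c["M"][:3,:3]@d
def cloud(c):
    v,u=np.mgrid[:420,:560];z=c["depth"]
    P=np.stack([(u-c["cx"])/c["f"]*z,(v-c["cy"])/c["f"]*z,z],-1)
    W=P@c["M"][:3,:3].T+c["M"][:3,3]; W[z==0]=np.nan
    return W
def proj(c,X):
    q=np.linalg.inv(c["M"])@np.append(X,1); return q[:2]/q[2]*c["f"]+[c["cx"],c["cy"]]
def tri(l):
    A=0;b=0
    for c,p in l:
        o,d=ray(c,p);d=d/np.linalg.norm(d);Q=np.eye(3)-np.outer(d,d);A=A+Q;b=b+Q@o
    return np.linalg.solve(A,b)
def save(c,n): cv2.imwrite("pics/"+n,c["frame"][:,:,::-1])
E
cat > a.py <<'E'
from h import *
import pickle
cs={n:cam(n) for n in("scene","top")}
for n,c in cs.items():
    for t in ["cassette_mid","cassette","tray","board","caddy","slot","lid_hinge","lid_tab","jar","scoop","mug","bowl"]:
        W=cloud(c)
        for d in models.pinpoint(c,t)[:2]:
            p=d["position"];i=np.clip(np.int_(np.round(p)),0,[559,419])
            print(n,t,np.round(p,1),round(d["p"],2),np.round(W[i[1],i[0]]))
pickle.dump(cs,open("c0.pkl","wb"))
cv2.imwrite("pics/a.png",cv2.resize(np.vstack([cs[n]["frame"] for n in cs])[:,:,::-1],(400,600)))
save(cs["scene"],"s.png");save(cs["top"],"t.png")
print(readout.get_obs())
E
python3 a.py
```

```text
scene cassette_mid [235.1 165.9] 0.85 [581. 193.  87.]
scene cassette_mid [182.4 159.4] 0.76 [475. 338.  86.]
scene cassette [189.7 167.2] 0.91 [485. 334.  13.]
scene cassette [238. 176.] 0.64 [580. 187.  15.]
scene tray [247.  163.7] 0.9 [634. 198.  15.]
scene board [251.2 156.4] 0.72 [666. 211.  15.]
scene caddy [330.5 240.9] 0.57 [ 637. -196.    0.]
scene slot [327.5 234.6] 0.64 [ 648. -177.   -0.]
scene lid_hinge [354.6 211.5] 0.81 [ 733. -197.  105.]
scene lid_hinge [378.9 314. ] 0.64 [ 570. -461.    5.]
scene lid_tab [356.4 198.5] 0.93 [ 764. -170.  121.]
scene jar [298.3 198.8] 0.7 [647. -34.  76.]
scene mug [191.8 122.9] 0.82 [598. 439.  51.]
scene bowl [380.3 314.2] 0.77 [ 572. -463.    9.]
top cassette_mid [221.8 194.9] 0.74 [614. 211.  21.]
top cassette_mid [181.1 237.3] 0.53 [479. 335.  42.]
top cassette [182.3 238. ] 0.8 [479. 336.  17.]
top cassette [225.7 205.8] 0.53 [580. 199.  15.]
top tray [227.  189.9] 0.74 [633. 196.   8.]
top board [227.6 173.9] 0.55 [682. 192.  21.]
top board [361.8 143.1] 0.16 [ 688. -193.  333.]
top caddy [345.5 191.3] 0.59 [ 625. -185.    5.]
[... 363 characters left out ...]
69. -461.    6.]
{'time': 1.3, 'joint_positions': array([ 1.04201009e+00,  3.41979704e-01,  1.52407193e+00, -2.08207772e-05,
        1.27542027e+00, -1.46022603e-01]), 'dq': array([ 0.00106758,  0.00041601, -0.00234208,  0.0019801 ,  0.00124514,
       -0.00081927]), 'tau': array([-7.12359997e-04, -4.31129873e+01, -2.44478220e+01,  7.16857309e-02,
        4.82740591e-02, -7.12702285e-05]), 'tool_pos': array([196.08880529, 487.03194607, 226.76086312]), 'tcp_rot': array([3.14147610e+00, 3.72762897e-05, 2.75883507e+00]), 'contact_force': array([ 0.50380146,  0.10002854, -0.24428257]), 'moment': array([ 0.04740181, -0.04967068,  0.02973704]), 'finger_force': 0.0, 'grip_width': 91.83919368229397}
```

View crops.

```bash
python3 - <<'E'
import cv2,numpy as np
s=cv2.imread("pics/s.png");t=cv2.imread("pics/t.png")
a=cv2.resize(s[100:260,150:420],None,fx=2.9,fy=2.9)[:290*2,:]
cv2.imwrite("pics/s2.png",cv2.resize(s[90:270,150:400],(800,576)))
cv2.imwrite("pics/t2.png",cv2.resize(t[100:280,140:390],(800,576)))
E
```

```text
(no output)
```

View pics/s2.png

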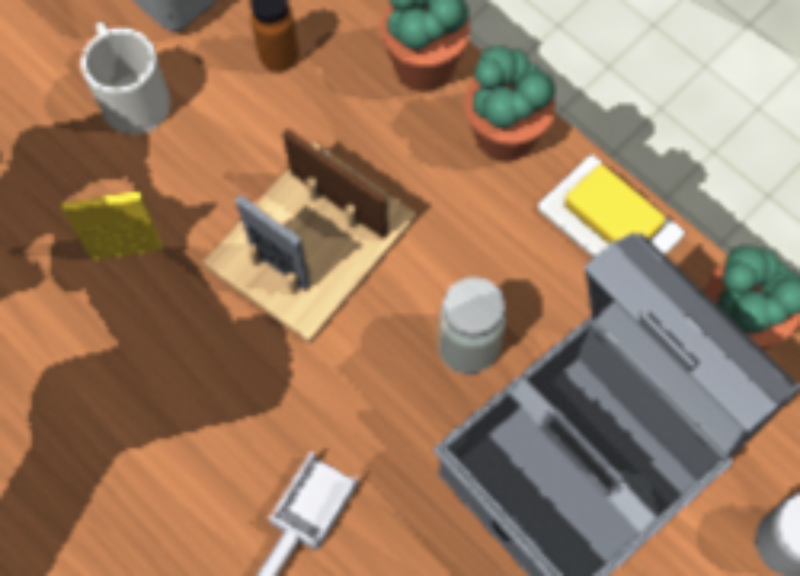

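View pics/t2.png

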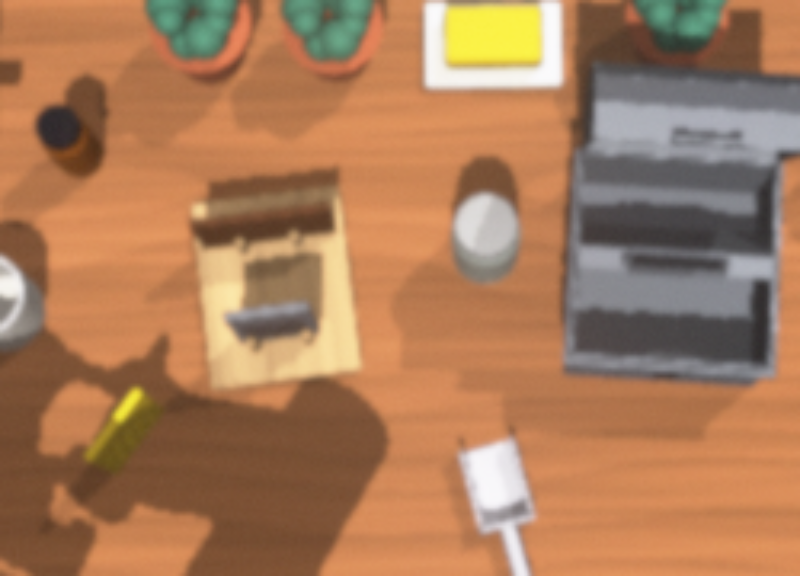

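```bash
cat > b.py <<'E'
from h import *
import pickle
cs=pickle.load(open("c0.pkl","rb"))
for n,c in cs.items():
    print(n, "cam at",np.round(c["M"][:3,3]))
    W=cloud(c).reshape(-1,3);W=W[~np.isnan(W[:,0])]
    def box(a,b): return W[((W>a)&(W<b)).all(1)]
    for nm,a,b in [("cass",(540,140,125),(630,250,160)),("cassbody",(540,140,70),(630,250,125)),("board",(640,110,60),(740,290,125)),("traytop",(500,80,8),(760,300,22)),("rim",(500,-330,104),(790,-60,122))]:
        P=box(a,b)
        if len(P)<5: print(nm,len(P));continue
        r=cv2.minAreaRect(P[:,:2].astype(np.float32))
        m=P.mean(0);ev=np.linalg.svd(P-m,full_matrices=False)[2]
        print(nm,len(P),m.round(1),"rect",np.round(r[0],1),np.round(r[1],1),round(r[2],1),"major",ev[0].round(3),"normal",ev[2].round(3),"zmax",P[:,2].max().round(1))
E
python3 b.py
```

```text
scene cam at [ 300. -289. 1249.]
cass 91 [584.5 193.  137. ] rect [585.8 193.8] [11.1 78.5] 7.4 major [ 0.129 -0.992 -0.001] normal [ 0.963  0.125 -0.239] zmax 145.4
cassbody 123 [582.5 189.3  98.7] rect [581.5 194.3] [ 9.7 80.7] 13.0 major [-0.149  0.989  0.013] normal [ 0.989  0.149 -0.005] zmax 124.4
board 282 [682.7 202.9  90.7] rect [684.3 205.2] [ 10.8 134.9] 7.1 major [ 0.124 -0.992 -0.015] normal [ 0.989  0.124 -0.078] zmax 113.1
traytop 1387 [621.4 187.8  14.2] rect [632.9 198.9] [193.9 150.6] 6.8 major [-0.992  0.127 -0.003] normal [ 0.003  0.002 -1.   ] zmax 21.8
rim 1390 [ 673.2 -192.1  114. ] rect [ 647.7 -188.9] [199.  235.6] 85.6 major [-0.998  0.053 -0.031] normal [ 0.031 -0.003 -1.   ] zmax 121.9
top cam at [ 280.   14. 1724.]
cass 102 [584.  194.4 137.5] rect [584.7 194.5] [11.2 77.9] 6.1 major [ 0.12  -0.993 -0.013] normal [-0.965 -0.119  0.234] zmax 147.2
cassbody 91 [581.  193.6  99.3] rect [581.1 194.3] [ 6.9 79.6] 10.1 major [ 0.13  -0.99  -0.048] normal [-0.991 -0.129 -0.014] zmax 124.3
board 284 [682.  205.4  93.2] rect [680.7 205.4] [ 17.7 134.6] 6.9 major [-0.123  0.992  0.015] normal [-0.987 -0.124  0.106] zmax 116.9
traytop 1881 [625.8 196.5  14.3] rect [627.3 189.5] [217.5 254.4] 89.7 major [-1.    -0.019  0.   ] normal [0.    0.002 1.   ] zmax 22.0
rim 1097 [ 650.5 -188.7  112.5] rect [ 638.2 -187.4] [199.6 219. ] 85.4 major [-0.989 -0.148 -0.018] normal [ 0.018 -0.002 -1.   ] zmax 122.0
```

```bash
cat >> h.py <<'E'
def go(pos,rot,start=None):
    """print calls from here (or start=(pos,Rot)) to pos with Rotation rot: first call turns & shifts, later ones shift"""
    o=readout.get_obs()
    p,q=start or (np.array(o["tool_pos"]),R.from_euler('xyz',o["tcp_rot"]))
    pos=np.array(pos,float)
    for k in range(9):
        s=q.inv().apply(pos-p)/80; s=s/max(1,abs(s).max()); w=(q.inv()*rot).as_rotvec()/2/np.pi
        if abs(s).max()<.002 and abs(w).max()<.0005: break
        print(k,"shift",s.round(3),"turn",w.round(4),"mm",round(np.linalg.norm(s)*80,1),"deg",round(np.linalg.norm(w)*360,1))
        p=p+q.apply(s*80); q=rot
def down(yaw): return R.from_euler('xyz',[np.pi,0,yaw])
E
python3 - <<'E'
from h import *
go([584,194.5,230],down(1.696))
E
```

```text
0 shift [-1.    -0.27  -0.007] turn [ 0.     -0.      0.1692] mm 82.9 deg 60.9
1 shift [-0.972  1.    -0.009] turn [0. 0. 0.] mm 111.6 deg 0.0
2 shift [-0.972  1.    -0.009] turn [0. 0. 0.] mm 111.6 deg 0.0
3 shift [-0.972  1.    -0.009] turn [0. 0. 0.] mm 111.6 deg 0.0
4 shift [-0.595  0.612 -0.006] turn [0. 0. 0.] mm 68.3 deg 0.0
```

Emit:
step_arm(series="-1 -1 -0.27 -0.1 0 0 0.1692; -1 -1 -0.27 -0.1 0 0 0.1692; -1 -1 -0.27 -0.1 0 0 0.1692; -1 -1 -0.27 -0.1 0 0 0.1692; -1 -1 -0.27 -0.1 0 0 0.1692; -1 -1 -0.27 -0.1 0 0 0.1692; -1 -1 -0.27 -0.1 0 0 0.1692; -1 -1 -0.27 -0.1 0 0 0.1692")

```text
time: 2.1
tool_pos: [262.3, 437.1, 234.8]
tcp_rot: [3.142, -0.0, 1.694]
contact_force: [-0.1, 0.6, 0.5]
grip_width: 91.7
finger_force: 0.0
```

Emit:
step_arm(series="-1 -0.97 1 0 0 0 0; -1 -0.97 1 0 0 0 0; -1 -0.97 1 0 0 0 0")

```text
time: 2.4
tool_pos: [354.3, 367.8, 234.7]
tcp_rot: [3.14, 0.001, 1.696]
contact_force: [-0.9, 1.2, -0.7]
grip_width: 91.7
finger_force: 0.0
```

Emit:
step_arm(series="-1 -0.97 1 0 0 0 0; -1 -0.97 1 0 0 0 0; -1 -0.97 1 0 0 0 0")

```text
time: 2.7
tool_pos: [443.3, 300.6, 234.6]
tcp_rot: [3.141, 0.001, 1.695]
contact_force: [-1.0, 0.4, -0.7]
grip_width: 91.8
finger_force: 0.0
```

Emit:
step_arm(series="-1 -0.97 1 0 0 0 0; -1 -0.97 1 0 0 0 0; -1 -0.97 1 0 0 0 0")

```text
time: 3.0
tool_pos: [532.0, 233.7, 234.3]
tcp_rot: [3.141, 0.001, 1.695]
contact_force: [-0.2, 0.9, -0.5]
grip_width: 92.0
finger_force: 0.0
```

Sequential batching works. Now a wrist view of the cassette.

```bash
cat > w.py <<'E'
from h import *
import sys
c=cam("wrist");save(c,sys.argv[1]+".png")
for t in ["cassette_mid","tray","board"]:
    for d in models.pinpoint(c,t)[:2]: print(t,d)
W=cloud(c).reshape(-1,3);W=W[~np.isnan(W[:,0])]
for nm,a,b in [("top",(540,140,130),(630,250,160)),("mid",(540,140,100),(630,250,130)),("low",(540,140,60),(630,250,100))]:
    P=W[((W>a)&(W<b)).all(1)]
    if len(P)<5: print(nm,len(P));continue
    r=cv2.minAreaRect(P[:,:2].astype(np.float32));m=P.mean(0);ev=np.linalg.svd(P-m,full_matrices=False)[2]
    print(nm,len(P),m.round(1),"rect",np.round(r[0],1),np.round(r[1],1),round(r[2],1),ev[0].round(3),ev[2].round(3),"zmed/max",np.median(P[:,2]).round(1),P[:,2].max().round(1))
    if nm=="top":
        # edges in the cassette frame
        u=np.array([.992,.125]);v=np.array([-.125,.992]);Q=P[P[:,2]>np.percentile(P[:,2],99)-6]
        print(" along x",np.percentile(Q[:,:2]@u,[1,50,99]).round(1)," along y",np.percentile(Q[:,:2]@v,[1,50,99]).round(1), len(Q))
E
python3 w.py w1; python3 - <<'E'
from h import *
go([584,194.5,235],down(1.696))
E
```

```text
cassette_mid {'position': [327.2, 240.2], 'p': 0.67}
tray {'position': [361.3, 215.8], 'p': 0.68}
board {'position': [407.1, 220.8], 'p': 0.62}
top 1031 [582.7 206.6 138.4] rect [583.9 203.6] [ 9.3 66.2] 7.0 [ 0.117 -0.993  0.007] [-0.522 -0.056  0.851] zmed/max 139.2 141.2
 along x [600.1 604.2 609.1]  along y [ 99.3 132.3 161.6] 928
mid 562 [579.8 206.2 115.4] rect [580.2 197. ] [ 8.5 79.1] 0.8 [-0.08   0.996  0.025] [ 0.997  0.08  -0.003] zmed/max 115.5 129.9
low 582 [579.7 204.8  81.6] rect [580.3 197. ] [ 8.4 79.5] 0.7 [-0.082  0.997 -0.014] [ 0.997  0.082 -0.007] zmed/max 82.1 100.0
0 shift [-0.615  0.625 -0.007] turn [-0.0002 -0.0001  0.0002] mm 70.2 deg 0.1
```

View pics/w1.png

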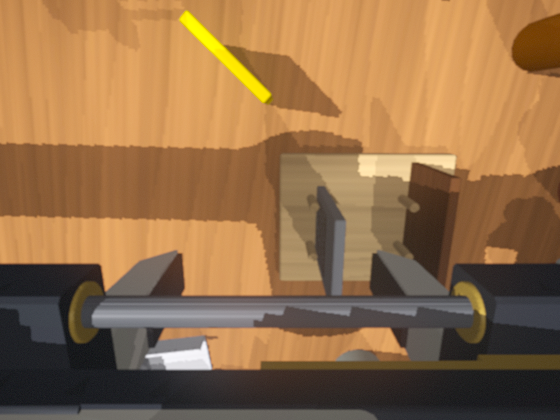

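```bash
python3 - <<'E'
from h import *
go([584.6,195.5,189],down(1.691)); print(); go([584.6,195.5,109],down(1.691))
E
```

```text
0 shift [-0.604  0.635  0.568] turn [-0.0002 -0.0001  0.001 ] mm 83.6 deg 0.4

0 shift [-0.386  0.406  1.   ] turn [-0.0002 -0.0001  0.001 ] mm 91.7 deg 0.4
1 shift [-0.217  0.231  0.568] turn [0. 0. 0.] mm 52.1 deg 0.0
```

Emit:
step_arm(series="-1 -0.604 0.635 0.568 0 0 0.001; -1 -0.604 0.635 0.568 0 0 0.001; -1 -0.604 0.635 0.568 0 0 0.001; -1 -0.604 0.635 0.568 0 0 0.001")

```text
time: 3.6
tool_pos: [584.5, 195.8, 189.1]
tcp_rot: [-3.14, -0.001, 1.691]
contact_force: [-0.5, -0.1, 0.4]
grip_width: 91.3
finger_force: 0.0
```

Emit:
step_arm(series="-1 0 0 0.5 0 0 0; -1 0 0 1 0 0 0; -1 0 0 1 0 0 0; -1 0 0 1 0 0 0")

```text
time: 4.0
tool_pos: [585.4, 195.9, 110.9]
tcp_rot: [3.141, -0.0, 1.691]
contact_force: [0.7, -0.8, 0.3]
grip_width: 91.8
finger_force: 0.0
```

```bash
python3 - <<'E'
from h import *
o=readout.get_obs();print(o["tool_pos"],o["tcp_rot"],o["contact_force"],o["time"])
E
```

```text
[585.35980801 195.87364721 110.86724845] [ 3.14089524e+00 -4.39555394e-04  1.69130374e+00] [ 0.67544987 -0.84367666  0.33163359] 4.0
```

Close the grip, then lift.

Emit:
step_arm(series="1 0 0 0 0 0 0; 1 0 0 0 0 0 0; 1 0 0 0 0 0 0; 1 0 0 0 0 0 0; 1 0 0 0 0 0 0; 1 0 0 0 0 0 0; 1 0 0 0 0 0 0; 1 0 0 0 0 0 0")

```text
time: 4.8
tool_pos: [585.8, 194.4, 109.2]
tcp_rot: [-3.141, -0.0, 1.689]
contact_force: [-0.0, 0.6, -0.3]
grip_width: 32.2
finger_force: 0.0
```

Emit:
step_arm(series="1 0 0 -0.2 0 0 0; 1 0 0 -0.4 0 0 0; 1 0 0 -0.7 0 0 0; 1 0 0 -1 0 0 0; 1 0 0 -1 0 0 0")

```text
time: 5.3
tool_pos: [587.6, 194.8, 192.9]
tcp_rot: [3.135, -0.001, 1.689]
contact_force: [0.2, 0.1, 0.3]
grip_width: 0.3
finger_force: 0.0
```

Emit:
step_arm(series="-0.2 0 0 0 0 0 0; -0.2 0 0 0 0 0 0; -0.2 0 0 0 0 0 0; -0.2 0 0 0 0 0 0; -0.2 0 0 0 0 0 0; -0.2 0 0 0 0 0 0; -0.2 0 0 0 0 0 0; -0.2 0 0 0 0 0 0")

```text
time: 6.1
tool_pos: [585.8, 194.4, 189.3]
tcp_rot: [3.142, -0.0, 1.689]
contact_force: [0.7, 0.6, -0.1]
grip_width: 54.4
finger_force: 0.0
```

```bash
python3 w.py w2; python3 - <<'E'
from h import *
o=readout.get_obs();print(o["tool_pos"],o["tcp_rot"],o["grip_width"],o["time"])
go([584.6,195.5,109],down(1.691))
E
```

```text
tray {'position': [327.8, 185.3], 'p': 0.6}
board {'position': [379.8, 189.3], 'p': 0.64}
top 1751 [584.5 199.4 139.2] rect [584.7 196.5] [ 8.7 80. ] 7.0 [ 0.122 -0.992  0.006] [-0.013  0.005  1.   ] zmed/max 139.3 141.7
 along x [600.4 604.8 609. ]  along y [ 83.3 125.4 161.4] 1728
mid 85 [580.2 235.9 115.2] rect [580.1 235.6] [8.9 1.6] 5.6 [0.018 0.002 1.   ] [ 0.11  -0.994  0.   ] zmed/max 114.7 129.2
low 77 [580.  235.9  81.6] rect [580.1 235.6] [8.9 1.5] 5.5 [ 0.009 -0.006 -1.   ] [ 0.101 -0.995  0.006] zmed/max 83.1 99.8
[585.77665385 194.39754666 189.3100581 ] [ 3.14151397e+00 -8.31077017e-05  1.68941366e+00] 54.88676060260067 6.3
0 shift [ 0.015 -0.013  1.   ] turn [ 0.     -0.     -0.0003] mm 80.0 deg 0.1
1 shift [ 0.    -0.     0.004] turn [0. 0. 0.] mm 0.3 deg 0.0
```

Emit:
step_arm(series="-0.2 0.02 -0.005 0.5 0 0 0; -0.2 0.02 -0.005 1 0 0 0; -0.2 0.02 -0.005 1 0 0 0; 1 0.02 -0.005 1 0 0 0; 1 0.02 -0.005 1 0 0 0; 1 0.02 -0.005 1 0 0 0; 1 0.02 -0.005 1 0 0 0; 1 0.02 -0.005 1 0 0 0; 1 0.02 -0.005 1 0 0 0; 1 0.02 -0.005 1 0 0 0; 1 0.02 -0.005 1 0 0 0; 1 0.02 -0.005 1 0 0 0")

```text
time: 7.5
tool_pos: [585.3, 196.0, 109.6]
tcp_rot: [3.141, -0.0, 1.689]
contact_force: [-0.8, 0.3, 3.3]
grip_width: 8.7
finger_force: 30.0
```

Emit:
step_arm(series="1 0 0 -0.2 0 0 0; 1 0 0 -0.5 0 0 0; 1 0 0 -1 0 0 0; 1 0 0 -1 0 0 0")

```text
time: 7.9
tool_pos: [587.8, 196.5, 194.7]
tcp_rot: [3.132, -0.001, 1.689]
contact_force: [0.6, 0.6, -0.4]
grip_width: 8.8
finger_force: 30.0
```

Emit:
step_arm(series="1 0 0 -0.5 0 0 0; 1 0 0 -1 0 0 0; 1 0 0 -1 0 0 0")

```text
time: 8.2
tool_pos: [587.4, 196.5, 274.9]
tcp_rot: [3.131, -0.001, 1.689]
contact_force: [0.2, 0.8, 0.3]
grip_width: 8.8
finger_force: 30.0
```

```bash
cat > cad.py <<'E'
from h import *
import pickle
# caddy from top+scene clouds: fit of rim outline; search yaw/pos with the rim's known rectangle
cs=pickle.load(open("c0.pkl","rb"))
from scipy.optimize import least_squares
for n,c in cs.items():
    W=cloud(c).reshape(-1,3);W=W[~np.isnan(W[:,0])]
    # lid plane points
    P=W[((W>(480,-340,108))&(W<(735,-50,116))).all(1)]
    def res(a):
        x,y,t=a;d=P[:,:2]-[x,y];u=d@[np.cos(t),np.sin(t)];v=d@[-np.sin(t),np.cos(t)]
        # distance to the middle line of the front and side walls
        return np.minimum(np.minimum(abs(u+98),abs(abs(v)-93)),8)
    best=min((least_squares(res,[640+i,-190+j,t],loss='soft_l1') for i in(-10,5) for j in(-6,6) for t in(-.08,.08)),key=lambda r:r.cost)
    print(n,len(P),best.x.round(3),best.cost.round(1),np.median(best.fun**.5 if False else best.fun).round(2))
    t=best.x[2];u=np.array([np.cos(t),np.sin(t)]);v=np.array([-u[1],u[0]])
    q=P[:,:2]-best.x[:2];print(" front",np.percentile(q@u,[1,2]).round(1)," sides",np.percentile(q@v,[1,99]).round(1))
    for z in(150,180,210,240,270,300):
        Q=W[(abs(W[:,2]-z)<6)&(W[:,0]>600)&(W[:,1]<-60)&(W[:,1]>-330)]
        if len(Q): print(" z",z,len(Q),"u",np.percentile((Q[:,:2]-best.x[:2])@u,[2,50,98]).round(1))
E
python3 cad.py; python3 -c "
from h import *
o=readout.get_obs();print(o['tool_pos'],o['contact_force'],o['grip_width'],o['time'],o['joint_positions'])"
```

```text
scene 430 [ 6.35983e+02 -1.87803e+02 -7.50000e-02] 1565.4 3.25
 front [-100.1  -99.8]  sides [-96.8  94.9]
 z 150 28 u [ 91.  244.8 263.8]
 z 180 10 u [ 84.   95.7 133.8]
 z 210 8 u [ 77.4  89.  109.3]
 z 240 14 u [ 69.7  80.1 142.9]
 z 270 41 u [ 63.7 127.2 131.5]
 z 300 357 u [ 56.  100.3 110.7]
top 429 [ 6.34790e+02 -1.87026e+02 -7.20000e-02] 1711.3 6.03
 front [-102.6 -100.2]  sides [-96.8  97.9]
 z 150 47 u [ 95.3 249.  266.8]
 z 180 7 u [ 85.1 124.6 141.8]
 z 210 7 u [ 79.7  96.2 150.6]
 z 240 17 u [ 69.9 141.9 143.9]
 z 270 71 u [ 90.8 128.2 132.5]
 z 300 434 u [ 56.4  99.6 112.9]
[587.37414667 196.46373098 274.94202141] [0.21064628 0.78269433 0.26385315] 8.831790549529748 8.2 [1.99034049e-01 4.86653694e-01 1.16584927e+00 1.51675152e-04
 1.47855713e+00 8.03337033e-02]
```

```bash
python3 - <<'E'
from h import *
o=readout.get_obs()
go([565,-185,300],down(1.498))
E
```

```text
0 shift [-1.    -0.178 -0.069] turn [ 0.0016 -0.0003  0.0305] mm 81.5 deg 11.0
1 shift [-1.     0.014 -0.066] turn [0. 0. 0.] mm 80.2 deg 0.0
2 shift [-1.     0.014 -0.066] turn [0. 0. 0.] mm 80.2 deg 0.0
3 shift [-1.     0.014 -0.066] turn [0. 0. 0.] mm 80.2 deg 0.0
4 shift [-0.76   0.011 -0.05 ] turn [0. 0. 0.] mm 60.9 deg 0.0
```

Emit:
step_arm(series="1 -0.5 -0.1 -0.07 0 0 0.0305; 1 -1 -0.178 -0.07 0 0 0.0305; 1 -1 -0.178 -0.07 0 0 0.0305")

```text
time: 8.5
tool_pos: [580.3, 110.7, 273.9]
tcp_rot: [-3.14, 0.002, 1.493]
contact_force: [0.1, -0.1, -1.2]
grip_width: 9.1
finger_force: 30.0
```

Emit:
step_arm(series="1 -0.5 0.014 -0.066 0 0 0; 1 -1 0.014 -0.066 0 0 0")

```text
time: 8.7
tool_pos: [575.8, 35.0, 279.5]
tcp_rot: [-3.141, -0.0, 1.5]
contact_force: [1.2, 0.2, -1.0]
grip_width: 8.6
finger_force: 30.0
```

Emit:
step_arm(series="1 -0.5 0.014 -0.066 0 0 0; 1 -1 0.014 -0.066 0 0 0")

```text
time: 8.9
tool_pos: [571.1, -45.8, 284.9]
tcp_rot: [-3.142, -0.0, 1.499]
contact_force: [1.3, -0.3, -1.0]
grip_width: 8.9
finger_force: 30.0
```

Emit:
step_arm(series="1 -0.5 0.014 -0.066 0 0 0; 1 -1 0.014 -0.066 0 0 0")

```text
time: 9.1
tool_pos: [566.4, -125.8, 290.3]
tcp_rot: [3.142, -0.0, 1.499]
contact_force: [0.6, 0.2, -0.8]
grip_width: 8.7
finger_force: 30.0
```

Emit:
step_arm(series="1 -0.5 0.011 -0.05 0 0 0; 1 -0.76 0.011 -0.05 0 0 0; 1 -0.76 0.011 -0.05 0 0 0; 1 -0.76 0.011 -0.05 0 0 0")

```text
time: 9.5
tool_pos: [562.7, -185.0, 293.6]
tcp_rot: [-3.14, -0.001, 1.497]
contact_force: [-0.0, 0.5, -0.5]
grip_width: 8.8
finger_force: 30.0
```

```bash
cat > w3.py <<'E'
from h import *
import pickle
c=cam("wrist");save(c,"w3.png");pickle.dump(c,open("w3.pkl","wb"))
for t in ["cassette_mid","caddy","slot"]:
    for d in models.pinpoint(c,t)[:2]: print(t,d)
W=cloud(c);Q=W.reshape(-1,3);Q=Q[~np.isnan(Q[:,0])]
t=-.073;o=np.array([635.4,-187.4]);u=np.array([np.cos(t),np.sin(t)]);v=np.array([-u[1],u[0]])
C=np.c_[(Q[:,:2]-o)@u,(Q[:,:2]-o)@v,Q[:,2]]
print("caddy-frame pts z>104:",len(C))
P=C[(C[:,2]>105)&(C[:,2]<118)&(abs(C[:,1])<130)]
for nm,m in [("front",(abs(P[:,0]+98)<10)&(abs(P[:,1])<85)),("+side",(abs(P[:,1]-93)<10)&(abs(P[:,0])<80)),("-side",(abs(P[:,1]+93)<10)&(abs(P[:,0])<80))]:
    S=P[m]; print(nm,len(S))
    if len(S)>20:
        k=0 if nm=="front" else 1
        A=np.polyfit(S[:,1-k],S[:,k],1);print("  slope",A.round(4),"pct",np.percentile(S[:,k]-A[0]*S[:,1-k],[2,50,98]).round(1),"z",np.median(S[:,2]).round(1))
o=readout.get_obs();print(o["tool_pos"],o["tcp_rot"],o["time"],o["joint_positions"].round(3))
E
python3 w3.py
```

```text
caddy {'position': [331.2, 166.9], 'p': 0.58}
slot {'position': [345.6, 188.0], 'p': 0.9}
caddy-frame pts z>104: 234267
front 703
  slope [ 5.20e-03 -9.82e+01] pct [-100.7  -98.1  -96.3] z 110.8
+side 1020
  slope [-6.50000e-03  9.25772e+01] pct [84.2 93.1 95.7] z 111.1
-side 47
  slope [ 1.39000e-02 -9.24105e+01] pct [-94.  -92.1 -91.1] z 109.1
[ 563.02096569 -184.06591278  294.58639227] [-3.14146181e+00 -4.45759477e-04  1.49967829e+00] 9.7 [-0.446  0.431  1.202  0.     1.509 -0.374]
```

View pics/w3.png

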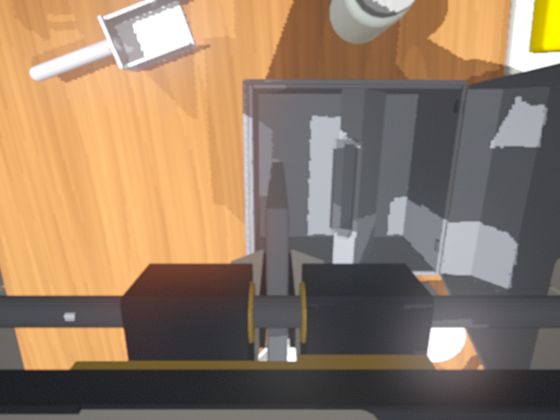

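```bash
cat >> h.py <<'E'
YAW=-.079; CAD=np.array([635.4,-187.4,0])
RC=R.from_euler('z',YAW); RS=RC*R.from_euler('y',-.5)   # slot axes: z leans to -x
SO=CAD+RC.apply([-5,0,118])
E
python3 - <<'E'
from h import *
import pickle
c=pickle.load(open("w3.pkl","rb"));W=cloud(c);W[250:]=np.nan
Q=W.reshape(-1,3);Q=Q[~np.isnan(Q[:,0])]
print("axes",RS.as_matrix().round(2).tolist(),SO)
S=RS.inv().apply(Q-SO)
m=(abs(S[:,0])<40)&(S[:,2]>-60)&(S[:,2]<25)
P=S[m]
for y0 in(-30,0,30):
    T=P[abs(P[:,1]-y0)<4]
    print("y",y0,[(b,len(q),np.median(q).round(1),q.max().round(1)) for b in range(-24,26,2) for q in [T[(T[:,0]>=b)&(T[:,0]<b+2)][:,2]] if len(q)])
L=P[(P[:,2]>5)&(P[:,2]<14)]
print("lip",len(L),"x",np.percentile(L[:,0],[1,50,99]).round(1),"y",np.percentile(L[:,1],[1,99]).round(1))
for sgn in(-1,1):
    K=L[L[:,0]*sgn>6];print(sgn,len(K),np.polyfit(K[:,1],K[:,0],1).round(4),np.median(K[:,2]).round(1))
# cassette in hand, tool frame
p=[563.0,-184.4,294.3]
o=R.from_euler('xyz',[-3.1415,0,1.4985])
T=o.inv().apply(Q-p);T=T[(abs(T[:,1])<25)&(T[:,2]>5)&(T[:,2]<110)&(abs(T[:,0])<60)]
print("cass",len(T),"x",np.percentile(T[:,0],[1,50,99]).round(1),"y",np.percentile(T[:,1],[1,50,99]).round(1),"z",np.percentile(T[:,2],[1,50,99]).round(1))
E=T[T[:,0]>T[:,0].max()-3]
print(len(E))
for z in range(0,110,12):
    q=E[abs(E[:,2]-z)<6]
    if len(q)>5: print(z,len(q),np.percentile(q[:,1],[3,50,97]).round(1),np.percentile(q[:,0],[50,99]).round(1))
E
```

```text
axes [[0.87, 0.08, -0.48], [-0.07, 1.0, 0.04], [0.48, -0.0, 0.88]] [ 630.41559439 -187.00541074  118.        ]
y -30 [(-16, 4, np.float64(6.8), np.float64(7.1)), (-14, 11, np.float64(6.7), np.float64(8.2)), (-12, 19, np.float64(8.0), np.float64(9.0)), (-10, 25, np.float64(5.3), np.float64(7.9)), (-8, 68, np.float64(-10.4), np.float64(4.4)), (-6, 30, np.float64(-16.2), np.float64(1.0)), (4, 4, np.float64(0.1), np.float64(1.0)), (6, 8, np.float64(4.2), np.float64(5.2)), (8, 78, np.float64(-32.5), np.float64(8.5)), (10, 43, np.float64(-12.0), np.float64(9.2)), (12, 15, np.float64(7.4), np.float64(8.1))]
y 0 [(-16, 1, np.float64(5.8), np.float64(5.8)), (-14, 14, np.float64(7.4), np.float64(8.6)), (-12, 19, np.float64(7.7), np.float64(9.2)), (-10, 26, np.float64(5.0), np.float64(8.3)), (-8, 77, np.float64(-12.6), np.float64(3.7)), (-6, 30, np.float64(-14.1), np.float64(0.4)), (4, 5, np.float64(0.8), np.float64(2.0)), (6, 9, np.float64(3.7), np.float64(4.5)), (8, 83, np.float64(-28.1), np.float64(9.1)), (10, 46, np.float64(-11.3), np.float64(9.4)), (12, 14, np.float64(6.8), np.float64(8.5)
[... 298 characters left out ...]
(-0.7), np.float64(0.4)), (6, 9, np.float64(3.0), np.float64(4.2)), (8, 78, np.float64(-30.4), np.float64(8.9)), (10, 63, np.float64(-10.9), np.float64(8.7)), (12, 13, np.float64(7.2), np.float64(9.1))]
lip 1287 x [-37.8  -8.5  13.3] y [-48.4  95.5]
-1 656 [ -0.1453 -11.9387] 7.2
1 495 [1.70000e-03 1.10749e+01] 7.4
cass 412 x [38.5 39.9 40.2] y [-4.6 -0.3  4.2] z [ 5.5 36.2 92. ]
412
0 10 [-3.3  0.4  3.8] [39.9 40. ]
12 89 [-4.2 -0.3  3.8] [39.8 40.1]
24 74 [-4.4 -0.1  3.9] [39.8 40.1]
36 62 [-4.3 -0.4  3.6] [39.9 40.2]
48 52 [-4.3  0.1  3.9] [39.9 40.2]
60 44 [-4.2 -0.5  3.8] [39.9 40.1]
72 38 [-4.4  0.1  3.9] [39.9 40.2]
84 31 [-4.7 -0.6  3.5] [39.9 40.2]
96 12 [-4.  -0.3  3.4] [40.  40.1]
```

```bash
cat >> h.py <<'E'
SO=SO+RS.apply([-.8,.2,0])
M=RS.as_matrix();RT=R.from_matrix(np.c_[M[:,1],M[:,0],-M[:,2]])
def tcp_s(z,x=.3,y=0): return SO+RS.apply([x,y,z])
def where():
    o=readout.get_obs();q=R.from_euler('xyz',o["tcp_rot"])
    print("t",round(o["time"],2),"TCP in slot",RS.inv().apply(np.array(o["tool_pos"])-SO).round(2),"rot err tool axes",(RT.inv()*q).as_rotvec().round(4),"F slot",RS.inv().apply(o["contact_force"]).round(1),"grip",round(o["grip_width"],1),o["joint_positions"].round(2))
E
python3 - <<'E'
from h import *
print(tcp_s(135)); go(tcp_s(135),RT)
E
```

```text
[ 565.47336888 -181.66364947  236.23393309]
0 shift [0.032 0.029 0.729] turn [-0.0796 -0.0004  0.0012] mm 58.5 deg 28.7
```

Emit:
step_arm(series="1 0 0 0 -0.0796 -0.0004 0.0012; 1 0 0 0 -0.0796 -0.0004 0.0012; 1 0 0 0.2 -0.0796 -0.0004 0.0012; 1 0.03 0.03 0.45 -0.0796 -0.0004 0.0012; 1 0.03 0.03 0.729 -0.0796 -0.0004 0.0012; 1 0.03 0.03 0.729 -0.0796 -0.0004 0.0012; 1 0.03 0.03 0.729 -0.0796 -0.0004 0.0012; 1 0.03 0.03 0.729 -0.0796 -0.0004 0.0012")

```text
time: 10.5
tool_pos: [566.5, -183.3, 238.0]
tcp_rot: [2.639, 0.002, 1.491]
contact_force: [-0.0, 0.8, -1.0]
grip_width: 8.6
finger_force: 30.0
```

```bash
python3 - <<'E'
from h import *
where(); go(tcp_s(106),RT); c=cam("wrist");save(c,"w4.png")
Q=cloud(c)[:300].reshape(-1,3);Q=Q[~np.isnan(Q[:,0])];S=RS.inv().apply(Q-SO)
for y0 in(-30,-10,20,40):
    T=S[(abs(S[:,1]-y0)<5)&(S[:,2]>5.5)&(S[:,2]<12)];f=T[(T[:,0]<-6)&(T[:,0]>-20)];r=T[(T[:,0]>6)&(T[:,0]<20)]
    print(y0,len(f),np.median(f[:,0]).round(1) if len(f) else 0,len(r),np.median(r[:,0]).round(1) if len(r) else 0)
T=S[(S[:,2]>44)&(S[:,2]<110)&(abs(S[:,0])<15)&(S[:,1]>25)&(S[:,1]<55)];print("cass",len(T),np.percentile(T[:,0],[2,50,98]).round(1),np.percentile(T[:,1],[50,98]).round(1),np.polyfit(T[:,2],T[:,0],1).round(4),T[:,2].min().round(1))
T=S[(abs(S[:,0])<14)&(abs(S[:,1])>38)&(S[:,2]>5)&(S[:,2]<12)];print("lip y",len(T),np.percentile(T[:,1],[1,99]).round(1))
E
```

```text
t 10.5 TCP in slot [  2.15  -1.57 136.03] rot err tool axes [-0.0024 -0.0019  0.0001] F slot [-0.6  0.8 -0.8] grip 8.6 [-0.56  0.23  1.77  0.34  0.72 -0.69]
0 shift [ 0.02  -0.024  0.375] turn [ 0.0004  0.0003 -0.    ] mm 30.1 deg 0.2
-30 62 -11.3 31 12.8
-10 64 -10.7 25 12.7
20 70 -10.7 71 11.6
40 73 -10.4 75 11.4
cass 257 [-2.3  1.8  6.1] [38.7 39. ] [0.0048 1.56  ] 44.2
lip y 287 [-44.9  50.8]
```

View pics/w4.png

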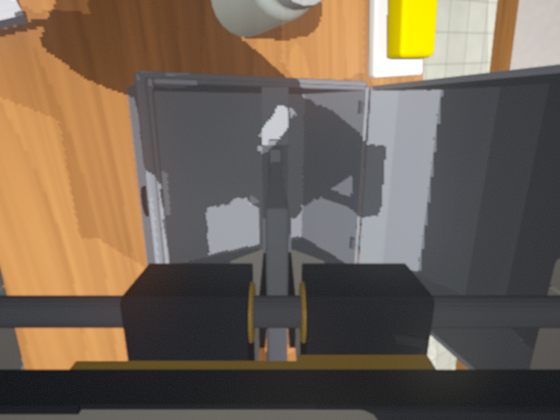

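```bash
python3 - <<'E'
from h import *
where(); go(tcp_s(104,.6,.8),RT)
E
```

```text
t 10.55 TCP in slot [  2.05  -1.65 136.01] rot err tool axes [-0.0024 -0.002   0.0002] F slot [-1.2  0.4 -0.4] grip 9.0 [-0.56  0.23  1.77  0.34  0.72 -0.69]
0 shift [ 0.031 -0.019  0.4  ] turn [ 0.0004  0.0003 -0.    ] mm 32.1 deg 0.2
```

Emit:
step_arm(series="1 0.031 -0.019 0.2 0.0004 0.0003 0; 1 0.031 -0.019 0.4 0.0004 0.0003 0; 1 0.031 -0.019 0.4 0.0004 0.0003 0; 1 0.031 -0.019 0.4 0.0004 0.0003 0; 1 0.031 -0.019 0.4 0.0004 0.0003 0")

```text
time: 11.05
tool_pos: [579.9, -182.1, 208.8]
tcp_rot: [2.642, -0.0, 1.491]
contact_force: [0.9, -0.2, -0.5]
grip_width: 9.1
finger_force: 30.0
```

```bash
python3 - <<'E'
from h import *
where(); go(tcp_s(84,.6,.8),RT)
E
```

```text
t 11.05 TCP in slot [ -0.24   0.66 103.99] rot err tool axes [ 0.0008 -0.      0.0009] F slot [ 0.6 -0.1 -0.8] grip 9.1 [-0.54  0.28  1.78  0.36  0.66 -0.7 ]
0 shift [0.002 0.011 0.25 ] turn [-0.0001  0.     -0.0001] mm 20.0 deg 0.1
```

Emit:
step_arm(series="1 0 0.01 0.1 0 0 0; 1 0 0.01 0.17 0 0 0; 1 0 0.01 0.24 0 0 0; 1 0 0.01 0.3 0 0 0; 1 0 0.01 0.3 0 0 0")

```text
time: 11.55
tool_pos: [592.1, -183.0, 186.4]
tcp_rot: [2.644, -0.001, 1.491]
contact_force: [1.0, -0.1, -0.6]
grip_width: 8.9
finger_force: 30.0
```

```bash
python3 - <<'E'
from h import *
where(); go(tcp_s(40,.6,.8),RT)
E
```

```text
t 11.55 TCP in slot [-0.17  0.75 78.48] rot err tool axes [0.0021 0.0005 0.0016] F slot [ 0.6 -0.  -1. ] grip 8.9 [-0.53  0.33  1.78  0.38  0.61 -0.72]
0 shift [0.    0.011 0.481] turn [-0.0003 -0.0001 -0.0003] mm 38.5 deg 0.2
```

Emit:
step_arm(series="1 0 0.004 0.12 0 0 0; 1 0 0.004 0.24 0 0 0; 1 0 0.004 0.36 0 0 0; 1 0 0.004 0.48 0 0 0; 1 0 0.004 0.6 0 0 0; 1 0 0.004 0.6 0 0 0")

```text
time: 12.15
tool_pos: [615.4, -184.8, 143.7]
tcp_rot: [2.644, -0.001, 1.491]
contact_force: [3.2, -0.0, 0.1]
grip_width: 8.4
finger_force: 30.0
```

```bash
python3 - <<'E'
from h import *
where(); go(tcp_s(14.3,.3,.8),RT)
E
```

```text
t 12.15 TCP in slot [-0.18  0.85 29.82] rot err tool axes [0.0027 0.0007 0.0017] F slot [ 2.9  0.2 -1.4] grip 8.4 [-0.51  0.43  1.77  0.41  0.52 -0.75]
0 shift [-0.001  0.007  0.194] turn [-0.0004 -0.0001 -0.0003] mm 15.5 deg 0.2
```

Emit:
step_arm(series="1 0 0.004 0.06 0 0 0; 1 0 0.004 0.12 0 0 0; 1 0 0.004 0.17 0 0 0; 1 0 0.004 0.19 0 0 0; 1 0 0.004 0.19 0 0 0")

```text
time: 12.65
tool_pos: [622.3, -185.3, 131.4]
tcp_rot: [2.644, -0.001, 1.491]
contact_force: [1.4, 0.1, 0.0]
grip_width: 9.1
finger_force: 30.0
```

```bash
python3 - <<'E'
from h import *
where()
E
```

```text
t 12.65 TCP in slot [-0.03  0.87 15.69] rot err tool axes [0.0026 0.0006 0.0015] F slot [ 1.2  0.2 -0.6] grip 9.1 [-0.51  0.45  1.77  0.43  0.5  -0.76]
```

Emit:
step_arm(series="1 0 0 0.012 0 0 0; 1 0 0 0.024 0 0 0; 1 0 0 0.036 0 0 0; 1 0 0 0.036 0 0 0")

```text
time: 13.05
tool_pos: [623.1, -185.3, 130.6]
tcp_rot: [2.643, -0.001, 1.491]
contact_force: [-10.6, 1.7, 13.8]
grip_width: 8.8
finger_force: 30.0
```

```bash
python3 - <<'E'
from h import *
where()
E
```

```text
t 13.05 TCP in slot [ 0.3   0.92 14.62] rot err tool axes [0.0018 0.0006 0.0007] F slot [-2.8  0.8 17.2] grip 8.8 [-0.51  0.46  1.77  0.43  0.5  -0.76]
```

Emit:
step_arm(series="0.45 0 0 0 0 0 0; 0.45 0 0 0 0 0 0; 0.45 0 0 0 0 0 0; 0.45 0 0 0 0 0 0; 0.45 0 0 0 0 0 0")

```text
time: 13.55
tool_pos: [623.6, -185.3, 128.8]
tcp_rot: [2.644, -0.001, 1.491]
contact_force: [-0.1, 0.8, 0.3]
grip_width: 25.1
finger_force: 0.0
```

Emit:
step_arm(series="0.45 0 0 -0.3 0 0 0; 0.45 0 0 -0.7 0 0 0; 0.45 0 0 -1 0 0 0; 0.45 0 0 -1 0 0 0")

```text
time: 13.95
tool_pos: [586.1, -183.1, 202.8]
tcp_rot: [2.639, 0.001, 1.49]
contact_force: [-0.2, -0.0, 0.0]
grip_width: 25.7
finger_force: 0.0
```

```bash
cat > chk.py <<'E'
from h import *
import sys,pickle
where(); c=cam("wrist");save(c,sys.argv[1]+".png");pickle.dump(c,open(sys.argv[1]+".pkl","wb"))
for t in ["cassette_mid","lid_tab"]: print(t,models.pinpoint(c,t)[:2])
Q=cloud(c)[:300].reshape(-1,3);Q=Q[~np.isnan(Q[:,0])];S=RS.inv().apply(Q-SO)
T=S[(S[:,2]>12)&(S[:,2]<60)&(abs(S[:,0])<15)&(abs(S[:,1])<55)];E=T[T[:,2]>np.percentile(T[:,2],98)-4]
print("cass top z",np.percentile(T[:,2],[50,95,99]).round(1),len(T),"x",np.percentile(E[:,0],[2,50,98]).round(1),"y",np.percentile(T[:,1],[1,99]).round(1))
for n in("scene","top"):
    c=cam(n);W=cloud(c).reshape(-1,3);W=W[~np.isnan(W[:,0])];C=RC.inv().apply(W-CAD)
    P=C[(abs(C[:,1])<90)&(C[:,0]>20)&(C[:,0]<190)&(C[:,2]>270)&(C[:,2]<345)]
    i=P[:,2].argmax();print(n,"lid: highest",P[i].round(1)); F=P[P[:,0]<P[:,0].min()+6];print("   foremost",F.mean(0).round(1))
    for d in models.pinpoint(c,"lid_tab")[:1]:
        o,r=ray(c,d["position"]);o=RC.inv().apply(o-CAD);r=RC.inv().apply(r)
        # where the ray meets a circle of 216 mm about the hinge (100,112)
        for s in np.roots([r[0]**2+r[2]**2,2*((o[0]-100)*r[0]+(o[2]-112)*r[2]),(o[0]-100)**2+(o[2]-112)**2-216**2]):
            if np.isreal(s):
                X=(o+s.real*r);print("   tab",d["p"],X.round(1),"angle",np.arctan2(X[2]-112,100-X[0]).round(3))
E
python3 chk.py w5
```

```text
t 13.95 TCP in slot [ 2.36  0.23 95.73] rot err tool axes [-0.0025 -0.0017  0.0007] F slot [-0.1 -0.   0.1] grip 25.7 [-0.54  0.3   1.78  0.36  0.64 -0.71]
cassette_mid []
lid_tab []
cass top z [44.2 45.4 45.8] 1831 x [-4.8 -0.5  3.8] y [-37.   41.4]
scene lid: highest [ 52.2 -29.6 334.9]
   foremost [ 53.    0.6 322.4]
   tab 0.6 [209.2  58.2 -74.4] angle -2.101
   tab 0.6 [ 49.    2.6 321.9] angle 1.332
top lid: highest [ 49.2 -27.2 340.1]
   foremost [ 52.1   1.4 322. ]
   tab 0.92 [178.6 -50.2 -89.2] angle -1.943
   tab 0.92 [ 53.8   0.5 323. ] angle 1.355
```

```bash
cat >> h.py <<'E'
R2=RT*R.from_euler('z',np.pi/2)
def cw(x,z,y=0): return CAD+RC.apply([x,y,z])
def ctcp():
    o=readout.get_obs();q=R.from_euler('xyz',o["tcp_rot"])
    print("t",round(o["time"],2),"TCP caddy",RC.inv().apply(np.array(o["tool_pos"])-CAD).round(1),"roterr",(R2.inv()*q).as_rotvec().round(3),"F caddy",RC.inv().apply(o["contact_force"]).round(1),"q",o["joint_positions"].round(2))
E
python3 - <<'E'
from h import *
o=readout.get_obs();c=cam("wrist");print(np.array(c["mount"]).round(2).tolist())
q=R.from_euler('xyz',o["tcp_rot"])
ctcp(); go(cw(-60,385),q); print("then"); go(cw(75,368),R2,(cw(-60,385),q))
print("then"); go(cw(75,326),R2,(cw(75,368),R2))
E
```

```text
[[-0.0, -0.96, -0.28, 76.13], [1.0, -0.0, -0.0, 0.16], [0.0, -0.28, 0.96, -157.36], [0.0, 0.0, 0.0, 1.0]]
t 14.35 TCP caddy [-50.1   1.3 198.3] roterr [ 0.004 -0.002 -1.569] F caddy [ 0.1 -0.7  0.2] q [-0.54  0.31  1.78  0.37  0.64 -0.71]
0 shift [-0.005  0.475 -1.   ] turn [0. 0. 0.] mm 88.6 deg 0.0
1 shift [-0.005  0.475 -1.   ] turn [0. 0. 0.] mm 88.6 deg 0.0
2 shift [-0.001  0.053 -0.111] turn [0. 0. 0.] mm 9.9 deg 0.0
then
0 shift [0.001 1.    0.716] turn [-0.0007  0.0003  0.2497] mm 98.4 deg 89.9
1 shift [0.382 0.    0.276] turn [0. 0. 0.] mm 37.7 deg 0.0
then
0 shift [-0.252 -0.     0.461] turn [0. 0. 0.] mm 42.0 deg 0.0
```

Emit:
step_arm(series="1 0 0.24 -0.5 0 0 0; 1 0 0.475 -1 0 0 0; 1 0 0.475 -1 0 0 0")

```text
time: 14.65
tool_pos: [583.3, -183.6, 294.8]
tcp_rot: [2.633, 0.004, 1.49]
contact_force: [0.6, -0.7, 0.8]
grip_width: 5.6
finger_force: 0.0
```

Emit:
step_arm(series="1 0 0.24 -0.5 0 0 0; 1 0 0.53 -1 0 0 0; 1 0 0.53 -1 0 0 0")

```text
time: 14.95
tool_pos: [582.1, -183.2, 385.7]
tcp_rot: [2.632, 0.004, 1.491]
contact_force: [-0.3, 0.0, 0.3]
grip_width: 0.3
finger_force: 0.0
```

Emit:
step_arm(series="1 0 0 -0.11 0 0 0.25; 1 0 0 -0.11 0 0 0.25; 1 0 0 -0.11 0 0 0.25; 1 0 0 -0.11 0 0 0.25; 1 0 0 -0.11 0 0 0.25; 1 0 0 -0.11 0 0 0.25; 1 0 0 -0.11 0 0 0.25; 1 0 0 -0.11 0 0 0.25; 1 0 0 -0.11 0 0 0.25; 1 0 0 -0.11 0 0 0.25; 1 0 0 -0.11 0 0 0.25; 1 0 0 -0.11 0 0 0.25; 1 0 0 -0.11 0 0 0.25")

```text
time: 16.25
tool_pos: [575.7, -181.8, 385.3]
tcp_rot: [-3.141, -0.497, -0.078]
contact_force: [0.4, 0.2, 0.3]
grip_width: 0.4
finger_force: 0.0
```

```bash
python3 - <<'E'
from h import *
ctcp(); go(cw(75,368),R2)
E
```

```text
t 16.25 TCP caddy [-59.9   0.9 385.3] roterr [ 0.001 -0.003 -0.001] F caddy [0.4 0.3 0.3] q [-0.55  0.14  1.46  0.25  1.1   1.04]
0 shift [1.    0.009 0.72 ] turn [-0.0002  0.0005  0.0001] mm 98.6 deg 0.2
1 shift [0.379 0.003 0.275] turn [0. 0. 0.] mm 37.5 deg 0.0
```

Emit:
step_arm(series="1 0.4 0 0.25 0 0 0; 1 0.9 0 0.55 0 0 0; 1 1 0 0.65 0 0 0; 1 1 0 0.65 0 0 0")

```text
time: 16.65
tool_pos: [671.2, -189.2, 376.0]
tcp_rot: [-3.14, -0.494, -0.079]
contact_force: [-0.5, 0.2, 0.8]
grip_width: 0.5
finger_force: 0.0
```

Emit:
step_arm(series="1 0.38 0 0.27 0 0 0; 1 0.38 0 0.27 0 0 0; 1 0.38 0 0.27 0 0 0")

```text
time: 16.95
tool_pos: [706.5, -192.3, 373.8]
tcp_rot: [-3.14, -0.497, -0.08]
contact_force: [-0.3, 0.0, 0.7]
grip_width: 0.5
finger_force: 0.0
```

```bash
python3 - <<'E'
from h import *
ctcp(); go(cw(76,326),R2)
c=cam("top");print([ (d["position"],d["p"]) for d in models.pinpoint(c,"lid_tab")[:2]])
W=cloud(c);C=RC.inv().apply(W.reshape(-1,3)-CAD).reshape(W.shape)
m=np.isfinite(C[...,0])&(abs(C[...,1])<90)&(C[...,2]>312)&(C[...,2]<345)&(C[...,0]>30)&(C[...,0]<70)
print(m.sum(),np.percentile(C[m],[5,50,95],axis=0).round(1))
c=cam("scene");save(c,"s3.png");cv2.imwrite("pics/s3c.png",cv2.resize(c["frame"][120:300,260:500,::-1],(720,540)))
E
```

```text
t 16.95 TCP caddy [ 71.3   0.7 373.8] roterr [ 0.001 -0.003  0.001] F caddy [-0.3  0.   0.7] q [-0.45  0.4   1.14  0.19  1.14  1.17]
0 shift [-0.233  0.01   0.553] turn [-0.0001  0.0006 -0.0001] mm 48.0 deg 0.2
[]
3 [[ 68.7 -88.9 312.2]
 [ 69.2 -83.8 312.3]
 [ 69.7  72.4 314.3]]
```

View pics/s3c.png

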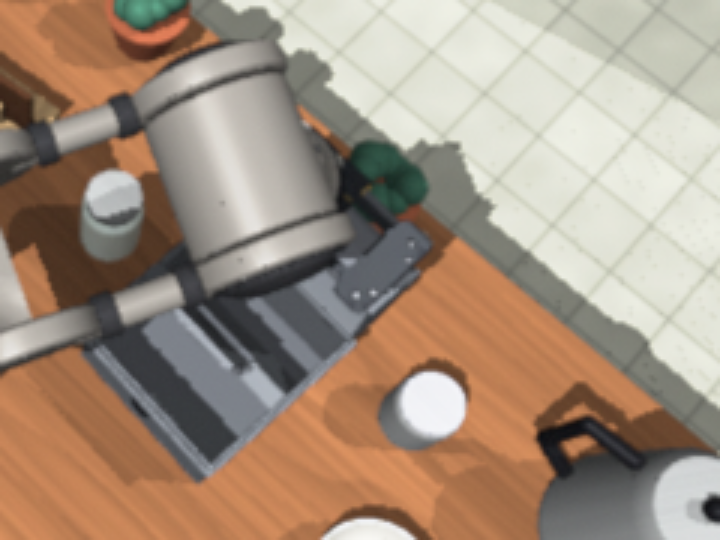

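Emit:
step_arm(series="1 0.05 0.01 0.05 0 0 0; 1 -0.1 0.01 0.33 0 0 0; 1 -0.23 0.01 0.55 0 0 0; 1 -0.23 0.01 0.55 0 0 0; 1 -0.23 0.01 0.55 0 0 0")

```text
time: 17.6
tool_pos: [712.3, -193.7, 327.5]
tcp_rot: [-3.14, -0.498, -0.081]
contact_force: [0.3, -0.4, 0.2]
grip_width: 0.4
finger_force: 0.0
```

```bash
cat > arc.py <<'E'
from h import *
import sys
ph=.5;zt=np.array([np.sin(ph),-np.cos(ph)]);xp=np.array([np.cos(ph),np.sin(ph)])
def pt(th,over,r=213):
    d=np.array([-np.cos(th),np.sin(th)]);n=np.array([np.sin(th),np.cos(th)])
    # lowest n of the finger outline that lies above the tab
    pts=np.array([e*9.5*xp-s*zt for e in np.linspace(-1,1,21) for s in np.linspace(0,60,61)])
    k=pts@d+r<=226
    return np.array([100,112])+r*d+(1-(pts[k]@n).min()-over)*n
if __name__=="__main__":
    ctcp();o=readout.get_obs();p0=np.array(o["tool_pos"]);q=R.from_euler('xyz',o["tcp_rot"])
    over=float(sys.argv[1])
    for th in map(float,sys.argv[2:]):
        p=pt(th,over);s=q.inv().apply(cw(*p)-p0)/80
        print(th,p.round(1),"shift",s.round(3),"turn",((q.inv()*R2).as_rotvec()/2/np.pi).round(4))
E
python3 arc.py 2 1.34 1.3 1.2 1.1 1.0 .9 .8
```

```text
t 17.6 TCP caddy [ 7.710e+01 -2.000e-01  3.275e+02] roterr [ 0.    -0.002  0.001] F caddy [ 0.3 -0.4  0.2] q [-0.44  0.43  1.22  0.2   1.03  1.14]
1.34 [ 63.4 322.2] shift [-0.183 -0.002 -0.024] turn [-0.      0.0003 -0.0002]
1.3 [ 54.3 320.4] shift [-0.294 -0.002 -0.058] turn [-0.      0.0003 -0.0002]
1.2 [ 32.3 314.2] shift [-0.571 -0.002 -0.121] turn [-0.      0.0003 -0.0002]
1.1 [ 11.3 305.9] shift [-0.852 -0.001 -0.155] turn [-0.      0.0003 -0.0002]
1.0 [ -8.  295.8] shift [-1.124e+00 -1.000e-03 -1.600e-01] turn [-0.      0.0003 -0.0002]
0.9 [-25.9 284. ] shift [-1.39e+00 -1.00e-03 -1.38e-01] turn [-0.      0.0003 -0.0002]
0.8 [-42.5 270.5] shift [-1.655 -0.    -0.089] turn [-0.      0.0003 -0.0002]
```

Emit:
step_arm(series="1 -0.12 0 -0.01 0 0 0; 1 -0.183 0 -0.024 0 0 0; 1 -0.24 0 -0.041 0 0 0; 1 -0.294 0 -0.058 0 0 0; 1 -0.38 0 -0.08 0 0 0; 1 -0.475 0 -0.102 0 0 0; 1 -0.571 0 -0.121 0 0 0; 1 -0.66 0 -0.134 0 0 0; 1 -0.76 0 -0.146 0 0 0; 1 -0.852 0 -0.155 0 0 0; 1 -0.852 0 -0.155 0 0 0")

```text
time: 18.7
tool_pos: [645.4, -188.0, 304.3]
tcp_rot: [-3.14, -0.496, -0.081]
contact_force: [-0.0, 0.2, -0.1]
grip_width: 0.1
finger_force: 0.0
```

```bash
python3 arc.py 3 1.05 1.0 .95 .9 .85 .8 .75 .7
```

```text
t 18.7 TCP caddy [1.000e+01 2.000e-01 3.043e+02] roterr [ 0.001 -0.004  0.002] F caddy [-0.   0.2 -0.1] q [-0.49  0.31  1.45  0.24  0.93  1.06]
1.05 [  0.5 300.5] shift [-0.127  0.003 -0.014] turn [-0.0002  0.0006 -0.0003]
1.0 [ -8.8 295.3] shift [-0.261  0.003 -0.012] turn [-0.0002  0.0006 -0.0003]
0.95 [-17.9 289.6] shift [-0.394  0.003 -0.004] turn [-0.0002  0.0006 -0.0003]
0.9 [-26.6 283.4] shift [-0.527  0.004  0.012] turn [-0.0002  0.0006 -0.0003]
0.85 [-35.1 276.8] shift [-0.66   0.004  0.034] turn [-0.0002  0.0006 -0.0003]
0.8 [-43.3 269.8] shift [-0.791  0.004  0.063] turn [-0.0002  0.0006 -0.0003]
0.75 [-51.1 262.3] shift [-0.922  0.005  0.098] turn [-0.0002  0.0006 -0.0003]
0.7 [-58.5 254.5] shift [-1.05   0.005  0.141] turn [-0.0002  0.0006 -0.0003]
```

```bash
cat > lid.py <<'E'
from h import *
for n in("scene","top"):
    c=cam(n);W=cloud(c).reshape(-1,3);C=RC.inv().apply(W[np.isfinite(W[:,0])]-CAD)
    # side parts of the lid clear of the arm: |y| 60..95
    P=C[(abs(C[:,1])>55)&(abs(C[:,1])<94)&(C[:,0]>-125)&(C[:,0]<190)&(C[:,2]>118)&(C[:,2]<345)]
    a=np.arctan2(P[:,2]-112,100-P[:,0]);r=np.hypot(P[:,2]-112,100-P[:,0]);k=(r>150)&(r<204)
    print(n,len(P),k.sum(),"angles",np.percentile(a[k],[2,20,50,80]).round(2) if k.sum() else "")
    for d in models.pinpoint(c,"lid_tab")[:1]: print(d)
save(c,"lid.png")
E
python3 lid.py
```

```text
scene 587 453 angles [1.11 1.28 1.35 1.44]
{'position': [338.5, 213.1], 'p': 0.89}
top 761 584 angles [1.07 1.23 1.32 1.42]
{'position': [358.4, 164.1], 'p': 0.81}
```

Emit:
step_arm(series="1 -0.127 0 -0.014 0 0 0; 1 -0.261 0 -0.012 0 0 0; 1 -0.394 0 -0.004 0 0 0; 1 -0.527 0 0.012 0 0 0; 1 -0.66 0 0.034 0 0 0; 1 -0.791 0 0.063 0 0 0; 1 -0.922 0.005 0.098 0 0 0; 1 -0.922 0.005 0.098 0 0 0")

```text
time: 19.7
tool_pos: [584.9, -183.5, 262.1]
tcp_rot: [-3.139, -0.496, -0.081]
contact_force: [-0.5, -0.3, -0.3]
grip_width: 0.3
finger_force: 0.0
```

```bash
python3 arc.py 3 .7 .65 .6 .55 .5 .45 .4 .35 .3 .25
```

```text
t 19.7 TCP caddy [-5.060e+01 -1.000e-01  2.621e+02] roterr [ 0.001 -0.004  0.002] F caddy [-0.4 -0.3 -0.3] q [-0.54  0.24  1.68  0.3   0.8   0.94]
0.7 [-58.5 254.5] shift [-0.132 -0.001  0.037] turn [-0.0002  0.0006 -0.0003]
0.65 [-65.5 246.2] shift [-0.258 -0.     0.086] turn [-0.0002  0.0006 -0.0003]
0.6 [-72.1 237.6] shift [-0.382  0.     0.141] turn [-0.0002  0.0006 -0.0003]
0.55 [-78.3 228.7] shift [-0.503  0.     0.203] turn [-0.0002  0.0006 -0.0003]
0.5 [-84.1 219.4] shift [-0.621  0.001  0.271] turn [-0.0002  0.0006 -0.0003]
0.45 [-89.3 209.8] shift [-0.736  0.001  0.345] turn [-0.0002  0.0006 -0.0003]
0.4 [-94.1 200. ] shift [-0.847  0.001  0.425] turn [-0.0002  0.0006 -0.0003]
0.35 [-98.3 189.9] shift [-0.954  0.001  0.51 ] turn [-0.0002  0.0006 -0.0003]
0.3 [-102.1  179.5] shift [-1.056  0.002  0.601] turn [-0.0002  0.0006 -0.0003]
0.25 [-105.3  169. ] shift [-1.154  0.002  0.698] turn [-0.0002  0.0006 -0.0003]
```

Emit:
step_arm(series="1 -0.132 0 0.037 0 0 0; 1 -0.258 0 0.086 0 0 0; 1 -0.382 0 0.141 0 0 0; 1 -0.503 0 0.203 0 0 0; 1 -0.621 0 0.271 0 0 0; 1 -0.736 0 0.345 0 0 0; 1 -0.847 0 0.425 0 0 0; 1 -0.954 0 0.51 0 0 0; 1 -0.954 0 0.51 0 0 0")

```text
time: 20.6
tool_pos: [536.9, -179.2, 188.6]
tcp_rot: [-3.138, -0.494, -0.082]
contact_force: [0.1, -0.3, 1.2]
grip_width: 0.4
finger_force: 0.0
```

```bash
python3 arc.py 3 .3 .25 .2 .15 .1 .05 .02 0; python3 lid.py
```

```text
t 20.6 TCP caddy [-98.9   0.4 188.6] roterr [ 0.002 -0.006  0.002] F caddy [ 0.1 -0.3  1.2] q [-0.59  0.24  1.9   0.43  0.6   0.75]
0.3 [-102.1  179.5] shift [-0.089  0.005  0.081] turn [-0.0003  0.0009 -0.0004]
0.25 [-105.3  169. ] shift [-0.187  0.006  0.178] turn [-0.0003  0.0009 -0.0004]
0.2 [-107.9  158.4] shift [-0.279  0.006  0.279] turn [-0.0003  0.0009 -0.0004]
0.15 [-110.   147.5] shift [-0.367  0.006  0.386] turn [-0.0003  0.0009 -0.0004]
0.1 [-111.6  136.6] shift [-0.449  0.007  0.497] turn [-0.0003  0.0009 -0.0004]
0.05 [-112.6  125.6] shift [-0.525  0.007  0.612] turn [-0.0003  0.0009 -0.0004]
0.02 [-112.9  119. ] shift [-0.568  0.007  0.683] turn [-0.0003  0.0009 -0.0004]
0.0 [-113.   114.6] shift [-0.595  0.008  0.731] turn [-0.0003  0.0009 -0.0004]
scene 1822 833 angles [0.36 0.48 0.59 0.69]
{'position': [304.7, 248.2], 'p': 0.98}
top 1874 842 angles [0.34 0.48 0.6  0.7 ]
{'position': [351.4, 213.6], 'p': 0.94}
```

Emit:
step_arm(series="1 -0.089 0 0.081 0 0.0009 0; 1 -0.187 0 0.178 0 0.0009 0; 1 -0.279 0 0.279 0 0.0009 0; 1 -0.367 0 0.386 0 0.0009 0; 1 -0.449 0 0.497 0 0.0009 0; 1 -0.525 0 0.612 0 0.0009 0; 1 -0.525 0 0.612 0 0.0009 0")

```text
time: 21.5
tool_pos: [524.4, -178.3, 126.7]
tcp_rot: [-3.139, -0.502, -0.081]
contact_force: [-1.1, -0.6, -0.1]
grip_width: 0.4
finger_force: 0.0
```

```bash
python3 arc.py 3 .05 .02 0 -.01;python3 lid.py
```

```text
t 21.5 TCP caddy [-111.4    0.3  126.7] roterr [0.001 0.002 0.002] F caddy [-1.  -0.7 -0.1] q [-0.61  0.32  2.02  0.62  0.43  0.52]
0.05 [-112.6  125.6] shift [-0.02   0.003  0.005] turn [-0.0002 -0.0003 -0.0003]
0.02 [-112.9  119. ] shift [-0.063  0.004  0.075] turn [-0.0002 -0.0003 -0.0003]
0.0 [-113.   114.6] shift [-0.091  0.004  0.123] turn [-0.0002 -0.0003 -0.0003]
-0.01 [-113.   112.3] shift [-0.105  0.004  0.148] turn [-0.0002 -0.0003 -0.0003]
scene 1814 710 angles [0.08 0.21 0.33 0.41]
{'position': [301.7, 254.6], 'p': 0.7}
top 1849 698 angles [0.08 0.22 0.33 0.42]
{'position': [345.7, 219.0], 'p': 0.96}
```

Emit:
step_arm(series="1 -0.03 0 0.03 0 0 0; 1 -0.063 0 0.075 0 0 0; 1 -0.08 0 0.1 0 0 0; 1 -0.095 0 0.123 0 0 0; 1 -0.095 0 0.123 0 0 0")

```text
time: 22.2
tool_pos: [524.3, -179.0, 119.1]
tcp_rot: [3.14, -0.51, -0.079]
contact_force: [-14.7, 5.6, 33.3]
grip_width: 0.9
finger_force: 16.5
```

```bash
python3 arc.py 3 0 -.01;python3 lid.py
```

```text
t 22.2 TCP caddy [-111.4   -0.4  119.1] roterr [-0.001  0.01   0.   ] F caddy [-15.    4.4  33.3] q [-0.61  0.33  2.03  0.68  0.41  0.46]
0.0 [-113.   114.6] shift [-0.045 -0.006  0.039] turn [ 0.0002 -0.0016 -0.    ]
-0.01 [-113.   112.3] shift [-0.059 -0.006  0.063] turn [ 0.0002 -0.0016 -0.    ]
scene 1805 694 angles [0.07 0.2  0.31 0.39]
top 1847 684 angles [0.1  0.2  0.32 0.39]
{'position': [348.1, 220.0], 'p': 0.9}
```

Emit:
step_arm(series="1 0 0 -0.2 0 0 0; 1 -0.2 0 -0.6 0 0 0; 1 -0.6 0 -1 0 0 0; 1 -0.6 0 -1 0 0 0")

```text
time: 22.8
tool_pos: [439.4, -170.9, 162.8]
tcp_rot: [-3.14, -0.503, -0.081]
contact_force: [0.3, 0.6, 0.5]
grip_width: 0.1
finger_force: 0.0
```

```bash
python3 - <<'E'
from h import *
ctcp()
for n in("scene","top"):
    c=cam(n);W=cloud(c).reshape(-1,3);C=RC.inv().apply(W[np.isfinite(W[:,0])]-CAD)
    P=C[(abs(C[:,1])<20)&(C[:,0]>-127)&(C[:,0]<-106)&(C[:,2]>95)&(C[:,2]<140)];print(n,"tab",len(P),P.mean(0).round(1) if len(P) else "")
    P=C[(abs(C[:,1])<90)&(abs(C[:,0])<110)&(C[:,2]>120)&(C[:,2]<215)];print(" dome top z",np.percentile(P[:,2],[50,95,99]).round(1))
    print(" tab",models.pinpoint(c,"lid_tab")[:1],proj(c,cw(-116,113)).round(1))
    if n=="scene": cv2.imwrite("pics/end.png",cv2.resize(c["frame"][120:300,230:470,::-1],(720,540)))
E
```

```text
t 22.8 TCP caddy [-196.6    1.   162.8] roterr [0.    0.003 0.002] F caddy [0.2 0.6 0.5] q [-0.74  0.12  2.16  0.62  0.53  0.42]
scene tab 85 [-115.6    0.5  115.3]
 dome top z [173.4 184.1 185.8]
 tab [{'position': [302.2, 256.7], 'p': 0.59}] [303.9 255.2]
top tab 87 [-115.9   -0.4  115. ]
 dome top z [173.6 185.7 188.7]
 tab [{'position': [348.5, 217.6], 'p': 0.64}] [348.7 218.5]
```

View pics/end.png

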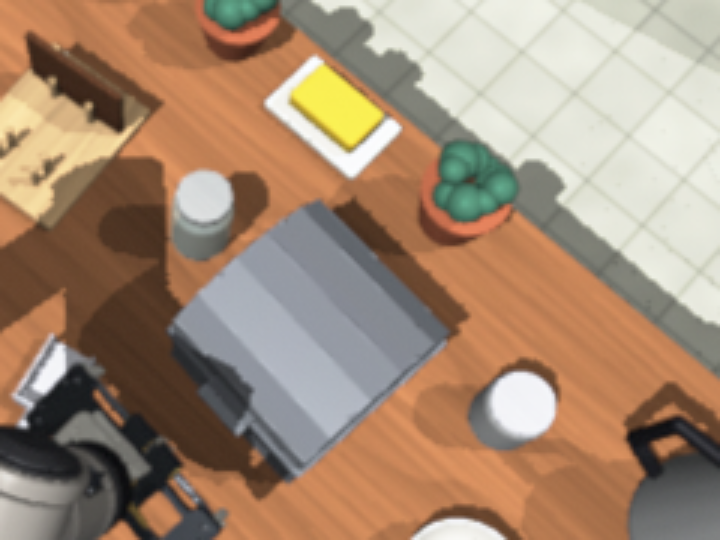

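The picture shows the lid shut over the caddy, with the tab near (240,420). The gripper is clear of it, and the board, jar and scoop are still in place. The tab measures about 115 mm up, so the lid is shut.

```bash
python3 -c "
from plant import order
print(order.close_job())"
```

```text
the job is handed in; nothing more can be done
None
```

I handed the job in at about 23 s of the 66 s allowed: the cassette measured fully home in the slot just before the lid was closed, and the lid measured shut with the arm clear; the interface gave no verdict.

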